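True up a shelf corner with an assembly square

ROBOT

A 6-joint arm with a two-finger parallel gripper is mounted at the origin on a cart in front of the work surface, level with it; the furniture and walls round the work are solid. World frame = base frame: x ahead of the robot, y to its left, z up, the work surface at z = 0. Lengths are in m, angles in rad, forces in N, time in s.
With the tool pointing down it reaches from about 0.3 to 1 m from the base axis. Payload 5.1 kg.
Tool frame: the origin (TCP) lies between the finger pads; the fingertips stand 11 mm ahead of it and the grasp point (between the pads) lies 8 mm behind it; z points along the fingers, y is the line along which they close (so a half turn about z gives the same grasp; the last joint's range is limited). The gripper opens to 95 mm and grips with 3 to 60 N. Pads are 20 mm wide; open, the fingers measure 119 mm over their backs; the gripper's body (75 mm by 180 mm) begins 59 mm behind the grasp point.
Start: joints at [-1.24, 0.124, 1.65, -0, 1.367, -0.083], TCP at [0.261, -0.595, 0.226] pointing down, gripper open.
Joint ranges: [-2.61, 2.61], [-1.02, 2.33], [0.03, 2.71], [-1.35, 4.49], [0.32, 2.68], [-2.91, 2.91]. Speed limits (rad/s): [2.57, 2.57, 3.14, 3.14, 3.14, 3.14].

INTERFACE

Orientations are given as a 3x3 rotation matrix whose columns are the frame's x, y, z axes.
In Python, from plant import robot gives the robot as it stands.
- The arm moves only by the shell command python3 -m handwheel 'ROWS' [FORCE]. ROWS is text: rows parted by semicolons, each of 7 numbers parted by spaces: the shift along the tool's x, y, z in m, then the turn, a rotation vector about the tool's x, y, z in units of 5 degrees (1.0 is 5 degrees), then the finger opening in m, from 0 to 0.0951. In form: dx dy dz rx ry rz claw; .... A call has 1 to 5 rows; each row shifts and turns the commanded pose from where the row before left it, along the tool's axes as they then stand; what a row does not reach is not made up. A row lasts 1/10 s, in which the tool goes at most 50 mm and 8.59 degrees, less where a joint would pass 70% of its speed; a pose out of reach is approached as far as the arm can. A call with a gripper value outside its range is refused whole. The fingers move at their own pace and stop on an object; FORCE is the grip in N (left out, the last holds). Time passes only in rows, so rows that do not move let the fingers close. It gives the time, the measured TCP pose, the force, the opening and the grip force at its end, in the units of the state.
- robot.get_state(): the state, without advancing time (a new reading comes with each control period).
- robot.grab_frame(name): name is "side" or "top" or "wrist"; returns a dict with "color" (420x560x3 uint8, blue, green, red), "range_z" (420x560 float32, m along the optical axis (not along the pixel's ray), 0 where there is no reading), "camera_matrix" (3x3 intrinsics, pixels), "view" (4x4, takes a point from world to camera coordinates). Camera axes: x right, y up, looking along -z (the intrinsics and any distortion apply to the point x, -y, -z); pixel columns grow to the right and rows downward; lengths in m; the calibration is good to about 2 mm. A picture is of the moment at which its call begins.
- robot.job_done(): hands the job in; it is judged then, once.
Trained networks look in a picture, given as the dict that the camera call returned (one of the last four; its "shot" number tells which), for a name from the list of things; names that differ only in an ending like _2 or _b are one class to them, and where a whole thing is asked for, a point or a joint stands for the part that bears it (a point fixed in the world has none). Each returns a list of dicts, best first, with "score" (0 to 1); they miss things now and then, are a little off and sometimes report something else, mostly with a low value. They report only what shows in the picture. A call takes as long as a camera call. They do not tell look-alikes from the thing itself.
- robot.boxes_of(picture, query): "bbox" ([left, top, width, height] in pixels, round what is visible of it).
- robot.mark_of(picture, query): "position" ([row, column] in pixels: a listed point, or the origin of a listed thing).
The state is a dict: "t": time; "qpos": joint angles; "joint_velocities": joint speeds; "joint_efforts": joint torques, N m; "position": TCP position; "tcp_rot": TCP orientation; "force": force on the tool from outside, world axes, zero at the start; "moment": the same for the moment, N m; "grip_width": opening from 0.0 (shut) to 1.0 (fully open); "grasp_force": force on a finger pad.
Only numpy, scipy, OpenCV 4.12 (cv2) and the standard library are available. Lean on these libraries where they do the work, as an engineer would, in place of code of your own. Each camera call takes 0.05 s, during which the arm holds its last target. There are 200 camera calls.

TASK

The upright of the small wooden shelf leans inward a little on its nipped-up bolts. Bring the orange assembly square in under the top board, with one face down on the base board and the other facing the upright, and press it home into the inside corner until both faces sit flush without a gap and the upright stands square; do not force the upright past square. Leave the square standing there, flush in the corner, and do not disturb the things round about.

Things in the scene. Friction and masses are not known exactly. Their poses are not given: they have to be found in the camera images.
- square: Orange assembly square, a triangular frame 140 mm long and high, 220 g, two bearing faces 30 mm wide: underside of the foot, outer face of the leg. Origin at the heel, where the two faces meet, mid width. x points out of the leg's face (the foot runs to -x), z up. Starts left of the shelf, heel to the left: back to front, as in the corner x must point right, as the shelf's does.
- grip (a point): Centre of the orange square's slanting brace (45 degrees, 12 mm thick along y, 22 mm wide, open window on its inner side), 72 mm behind the heel (-x) and 72 mm above the foot's underside: the place to pinch it across y, from straight above or with the tool tilted about 45 degrees, square to the brace.
- shelf_unit: The half-built light-wood shelf, fixed to the worktop, 230 mm wide along its y (roughly front to back for the robot). Origin on the worktop below the inside corner, mid width; x points out through the upright, roughly to the robot's right (world -y), z up. Its base board (in the rules: shelf_unit_c0) is 18 mm thick and reaches 215 mm to the left (-x) of the inside corner.
- top_back (a point): Point on the upright: on its inner face, mid width, 187 mm above the base board. The upright (in the rules: lean_c0) is 15 mm thick, 214 mm high, and pivots on two bolts 12 mm above the base board in mid thickness; it carries the top board on two white steel angles 75 mm either side of the middle, which hang 50 mm below that board.
- corner (a point): The inside corner, mid width of the shelf: on the base board's top, in the plane of the upright's inner face when it stands square. Axes as the shelf's.
- lean (a joint): Lean of the upright in rad: 0 is exactly square to the base, + leans inward over the base board (to the left). It starts between 0.05 and 0.12. Stiff with friction: a push of some 4 to 6 N at 130 mm above the base moves it and it stays where it is left; the push needed rises steeply once the square's heel meets the foot of the upright, which is then square; it can be pushed past square (to -0.08).
- top_front (a point): Middle of the lower free edge of the top board: 93 mm out (-x) from the upright's inner face, 217 mm above the base board, 15 mm thick. It moves with the lean and shuts out a hand coming straight down over the corner; a tool tilted 40 to 45 degrees, its hand to the left, passes below it. Wall cabinets hang over the worktop beyond x = 0.60, from z = 0.46 up.
- jam_jar: Jam jar with a dark lid, 60 mm across, 110 mm high, standing right of the shelf; bystander. Origin under its middle.
- honey_jar: Honey jar with a grey lid, 61 mm across, 89 mm high, standing right of the shelf; bystander. Origin under its middle.
- screwdriver: Screwdriver, 190 mm long, lying on the worktop at the left; bystander.
- pen: Marker pen, 135 mm long, lying on the worktop at the far right; bystander.
Things that resemble listed ones, but are neither listed nor needed, are in the scene too. There is more than one size of the square; the one meant has the size given above.

How it is judged:
On the way:
1. the square is pressed into the corner: flush on the base board and on the upright, bearing on both with more than 3 N, the upright true (contact force between square and shelf_unit_c0 above 3 N and contact force between square and lean_c0 above 3 N and x of square in the frame of corner above -0.004 m and z of square in the frame of corner below 0.003 m and value of joint lean between -0.02 and 0.02 rad), for 0.3 s.
At the end, for the whole second after the job is handed in: Upright within 0.02 rad of square. Orange square let go, at rest, upright within 0.03 rad on the base board, heel within 4 mm of the corner line and 3 mm of the board in height, turned under 0.06 rad from the shelf's direction, within 100 mm of the shelf's middle (value of joint lean between -0.02 and 0.02 rad and x of square in the frame of corner between -0.004 and 0.004 m and y of square in the frame of corner between -0.1 and 0.1 m and z of square in the frame of corner between -0.003 and 0.003 m and angle between square's own z axis and vertical below 0.03 rad and angle between the x axis of square and the x axis of shelf_unit, either way round below 0.06 rad and linear speed of square below 0.02 m/s and contact force between the fingers and square below 0.1 N); the robot touches nothing.
It fails at once if the upright is forced past square (more than 0.03 rad) (value of joint lean below -0.03 rad).
It fails at once if a bystander is disturbed (moved more than 25 mm) (distance of any of jam_jar, honey_jar, screwdriver, pen from where it was at the start of the episode above 0.025 m).
It also fails if it takes over 69 s, if anything falls off the work surface, if the arm or the gripper's body presses on something with over 40 N, if the wrist force passes 120 N, or if a joint passes its speed limit or range.

## Working session

There is one attempt and no reset: what is moved stays moved. The work goes in short steps, Python scripts to look and compute and a shell command to move; the robot and the scene stay as the last step left them, time stands still between calls to the robot, and variables do not carry over. Pictures are saved under pics/ and viewed, at most 10 in all, crops included, and the job is handed in when it is done.

```bash
ls; mkdir -p pics; cat > h.py <<'E'
import numpy as np,cv2
from plant import robot
def px2w(f,r,c,z=None):
    K=f["camera_matrix"];V=f["view"]
    d=z if z else np.median([v for v in f["range_z"][int(r)-1:int(r)+2,int(c)-1:int(c)+2].ravel() if v>0] or [0])
    p=np.array([(c-K[0,2])/K[0,0]*d,-(r-K[1,2])/K[1,1]*d,-d,1])
    return (np.linalg.inv(V)@p)[:3]
E
python3 - <<'E'
from h import *
np.set_printoptions(precision=4,suppress=True)
fs={}
for n in("top","side"):
    f=robot.grab_frame(n);fs[n]=f
    print(n,f["camera_matrix"].tolist(),f["view"].round(4).tolist(),[k for k in f])
    np.savez(f"pics/{n}0.npz",**{k:f[k] for k in("color","range_z","camera_matrix","view")})
    for q in("square","grip","shelf_unit","top_back","corner","top_front","jam_jar","honey_jar"):
        for m in robot.mark_of(f,q)[:3]:
            r,c=m["position"];print(n,q,m["score"],np.round([r,c]),px2w(f,r,c))
cv2.imwrite("pics/a.png",fs["top"]["color"]);cv2.imwrite("pics/b.png",fs["side"]["color"])
print(robot.get_state())
E
```

```text
pics
top [[432.7949519171954, 0.0, 277.2259509085629], [0.0, 432.7949519171954, 213.23577165827413], [0.0, 0.0, 1.0]] [[0.3876, -0.9218, -0.0021, -0.1579], [0.8871, 0.3724, 0.2726, -0.4936], [-0.2505, -0.1075, 0.9621, -1.5991], [0.0, 0.0, 0.0, 1.0]] ['color', 'range_z', 'camera_matrix', 'view', 'shot']
top square 0.66 [207. 202.] [0.4352 0.336  0.0206]
top square 0.49 [196. 139.] [0.3822 0.5946 0.0099]
top grip 0.76 [201. 216.] [0.465  0.2786 0.0875]
top shelf_unit 0.88 [238. 313.] [ 0.451  -0.1184  0.1773]
top top_back 0.64 [214. 316.] [ 0.5173 -0.0997  0.2476]
top corner 0.73 [227. 317.] [ 0.4769 -0.1171  0.2502]
top top_front 0.57 [203. 293.] [0.5919 0.0083 0.02  ]
top jam_jar 0.69 [272. 364.] [ 0.4219 -0.3328  0.109 ]
top jam_jar 0.23 [182. 156.] [0.465  0.5636 0.0028]
top honey_jar 0.85 [247. 375.] [ 0.5317 -0.3436  0.0891]
side [[460.94222356484, 0.0, 290.69530994188744], [0.0, 460.94222356484, 209.33480141281922], [0.0, 0.0, 1.0]] [[-0.9202, -0.3912, 0.0156, 0.4793], [0.2085, -0.4558, 0.8653, -0.2111], [-0.3314, 0.7995, 0.501, -1.8324], [0.0, 0.0, 0.0, 1.0]] ['color', 'range_z
[... 324 characters left out ...]
 [ 0.5073 -0.1234  0.037 ]
side jam_jar 0.62 [256. 275.] [0.4389 0.3435 0.1269]
side jam_jar 0.54 [204. 336.] [ 0.4214 -0.3182  0.0056]
{'t': 0.9, 'qpos': array([-1.2396,  0.1238,  1.6503, -0.    ,  1.3675, -0.0826]), 'joint_velocities': array([-0.0021,  0.0002,  0.0017,  0.0011, -0.0012, -0.0016]), 'joint_efforts': array([ -0.0014, -41.7584, -36.0231,   0.0775,   0.0427,   0.    ]), 'position': array([ 0.2613, -0.5951,  0.2257]), 'tcp_rot': array([[ 0.9156,  0.4021, -0.    ],
       [ 0.4021, -0.9156, -0.    ],
       [-0.    ,  0.    , -1.    ]]), 'force': array([ 0.6765,  0.3466, -0.0468]), 'moment': array([-0.0672, -0.014 , -0.0449]), 'grasp_force': 0.0, 'grip_width': 0.9999516871169144}
```

View pics/a.png

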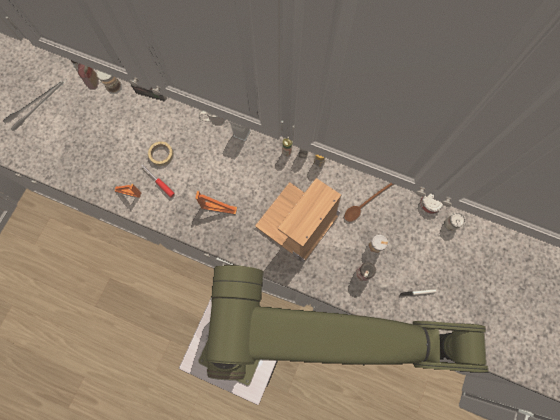

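View pics/b.png

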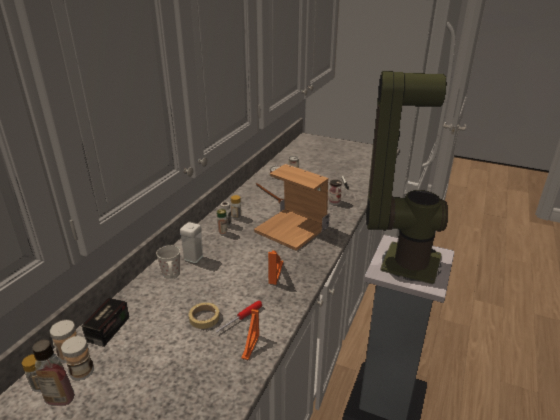

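The top view shows the large orange square at about (row 205, col 215), left of the shelf at (220, 300), and a smaller one at (190, 127) with the screwdriver beside it. The side view shows them at (268, 273) and (335, 252). Next I'll fit their geometry from the depth images.

```bash
cat >> h.py <<'E'
np.set_printoptions(precision=4,suppress=True)
def cloud(f):
    K=f["camera_matrix"];d=f["range_z"];r,c=np.indices(d.shape)
    P=np.stack([(c-K[0,2])/K[0,0]*d,-(r-K[1,2])/K[1,1]*d,-d,np.ones_like(d)],-1)
    W=P@np.linalg.inv(f["view"]).T
    W[d<=0]=np.nan
    return W[...,:3],cv2.cvtColor(f["color"],cv2.COLOR_BGR2HSV)
E
python3 - <<'E'
from h import *
for n in("top","side"):
    f=dict(np.load(f"pics/{n}0.npz"));W,H=cloud(f)
    h,s,v=H[...,0].astype(int),H[...,1],H[...,2]
    fin=np.isfinite(W[...,0])
    o=fin&(h>=4)&(h<=13)&(s>190)&(W[...,2]>-0.02)&(W[...,2]<.2)
    for nm,lo,hi in(("big",.15,.48),("small",.5,.8)):
        m=o&(W[...,1]>lo)&(W[...,1]<hi)&(W[...,0]<.6)&(W[...,0]>.25); P=W[m]
        ctr=np.median(P[:,:2],0); u,sv,vt=np.linalg.svd(P[:,:2]-P[:,:2].mean(0),full_matrices=False)
        t=(P[:,:2]-ctr)@vt[0]
        print(n,nm,len(P),"dir",vt[0],"ctr",ctr,"t",np.percentile(t,[1,99]),"z",np.percentile(P[:,2],[1,50,99]))
        for a in np.arange(-.1,.1,.02):
            k=(t>=a)&(t<a+.02)
            if k.sum()>3: print("   t%.2f"%a,k.sum(),"zmax",P[k,2].max().round(3),"ctr",P[k].mean(0))
    b=fin&(h>=8)&(h<=22)&(s>70)&(s<190)&(W[...,0]>.3)&(W[...,0]<.75)&(W[...,1]>-.3)&(W[...,1]<.2)&(W[...,2]>.01)&(W[...,2]<.3)
    P=W[b];print(n,"shelf",len(P))
    for nm,lo,hi in(("base",.012,.026),("top",.215,.29)):
        Q=P[(P[:,2]>lo)&(P[:,2]<hi)]
        if len(Q)<20: continue
        r=cv2.minAreaRect(Q[:,:2].astype(np.float32));print(nm,len(Q),r,cv2.boxPoints(r).tolist(),"z",np.percentile(Q[:,2],[2,50,98]))
    Q=P[(P[:,2]>.05)&(P[:,2]<.2)];
    if len(Q)>50:
        c0=Q.mean(0);u,sv,vt=np.linalg.svd(Q-c0,full_matrices=False);print("upright",len(Q),c0,vt[2],sv)
E
```

```text
return _methods._mean(a, axis=axis, dtype=dtype,
  ret = um.true_divide(
<stdin>:9: RuntimeWarning: Mean of empty slice.
Traceback (most recent call last):
IndexError: index 0 is out of bounds for axis 0 with size 0
```

```bash
cat > fit.py <<'E'
from h import *
import sys
for n in("top","side"):
    f=dict(np.load(f"pics/{n}0.npz"));W,H=cloud(f)
    h,s,v=H[...,0].astype(int),H[...,1],H[...,2]
    fin=np.isfinite(W[...,0])
    for r,c in (((200,205),(205,232),(220,280),(205,320)) if n=="top" else ((270,272),(228,285),(190,310))): print(n,r,c,H[r,c],W[r,c])
    o=fin&(h<=13)&(s>160)&(W[...,2]>-0.02)&(W[...,2]<.2)
    for nm,lo,hi in(("big",.15,.43),):
        m=o&(W[...,1]>lo)&(W[...,1]<hi)&(W[...,0]<.6)&(W[...,0]>.25); P=W[m]
        if len(P)<10: print(n,"none");continue
        ctr=np.median(P[:,:2],0); u,sv,vt=np.linalg.svd(P[:,:2]-P[:,:2].mean(0),full_matrices=False)
        t=(P[:,:2]-ctr)@vt[0]
        print(n,nm,len(P),"dir",vt[0],"ctr",ctr,"t",np.percentile(t,[1,99]),"z",np.percentile(P[:,2],[1,50,99]))
        for a in np.arange(-.1,.1,.02):
            k=(t>=a)&(t<a+.02)
            if k.sum()>3: print("   t%.2f"%a,k.sum(),"zmax",P[k,2].max().round(3),"ctr",P[k].mean(0))
    b=fin&(h>=4)&(h<=22)&(s>60)&(s<175)&(W[...,0]>.3)&(W[...,0]<.75)&(W[...,1]>-.3)&(W[...,1]<.2)&(W[...,2]>.01)&(W[...,2]<.3)
    P=W[b];print(n,"shelf",len(P))
    for nm,lo,hi in(("base",.012,.026),("top",.215,.29)):
        Q=P[(P[:,2]>lo)&(P[:,2]<hi)]
        if len(Q)<20: continue
        r=cv2.minAreaRect(Q[:,:2].astype(np.float32));print(nm,len(Q),r,cv2.boxPoints(r).round(3).tolist(),"z",np.percentile(Q[:,2],[2,50,98]))
    Q=P[(P[:,2]>.05)&(P[:,2]<.2)];
    if len(Q)>50:
        c0=Q.mean(0);u,sv,vt=np.linalg.svd(Q-c0,full_matrices=False);print("upright",len(Q),c0,vt[2],sv)
E
python3 fit.py
```

```text
top 200 205 [ 12  99 126] [0.4477 0.3136 0.1093]
top 205 232 [ 12  64 183] [0.495  0.235  0.0007]
top 220 280 [ 14 112 216] [0.5074 0.0301 0.0202]
top 205 320 [ 15 107 222] [ 0.5541 -0.0987  0.2461]
top big 179 dir [ 0.2151 -0.9766] ctr [0.4605 0.2893] t [-0.056   0.0782] z [0.0027 0.0346 0.1406]
   t-0.06 17 zmax 0.145 ctr [0.45   0.3396 0.1355]
   t-0.04 37 zmax 0.14 ctr [0.4545 0.317  0.062 ]
   t-0.02 35 zmax 0.123 ctr [0.4579 0.2994 0.0505]
   t0.00 32 zmax 0.101 ctr [0.461  0.28   0.0448]
   t0.02 20 zmax 0.079 ctr [0.4655 0.2616 0.0485]
   t0.04 16 zmax 0.063 ctr [0.4716 0.2403 0.0452]
   t0.06 21 zmax 0.049 ctr [0.4772 0.2195 0.0237]
top shelf 4112
base 1467 ((0.5986242890357971, -0.08150750398635864), (0.30696141719818115, 0.3897591531276703), 75.41553497314453) [[0.3709999918937683, -0.1809999942779541], [0.7490000128746033, -0.27900001406669617], [0.8259999752044678, 0.017999999225139618], [0.4490000009536743, 0.11599999666213989]] z [0.0124 0.0181 0.0249]
top 2084 ((0.5195819735527039, -0.07396058738231659), (0.11093280464410782, 0.22853194177150726), 76.00834655761719) [
[... 881 characters left out ...]
266113, -0.05156601965427399), (0.26611465215682983, 0.44006478786468506), 62.46463394165039) [[0.3479999899864197, -0.06800000369548798], [0.7379999756813049, -0.2709999978542328], [0.8610000014305115, -0.03500000014901161], [0.47099998593330383, 0.1679999977350235]] z [0.0128 0.0183 0.0243]
top 835 ((0.5201124548912048, -0.07085683196783066), (0.12310854345560074, 0.23805995285511017), 75.60250091552734) [[0.38999998569488525, -0.10100000351667404], [0.6200000047683716, -0.1599999964237213], [0.6510000228881836, -0.04100000113248825], [0.41999998688697815, 0.017999999225139618]] z [0.2293 0.2463 0.2529]
upright 1055 [ 0.4978 -0.1131  0.1161] [ 0.2397  0.9691 -0.0583] [2.2629 1.193  0.1517]
```

```bash
python3 -m handwheel '0 0 -0.05 0 0 0 0.095; 0 0 -0.05 0 0 0 0.095; 0.02 -0.03 -0.035 0 1.5 0 0.095; 0.025 -0.04 -0.01 0 1.5 0 0.095; 0.025 -0.04 0 1.5 0 0 0.095'; python3 -c "
from h import *
s=robot.get_state();print(s['qpos'],s['position'],s['tcp_rot'].tolist())"
```

```text
t: 1.4
position: [0.2767, -0.4659, 0.383]
tcp_rot: [[0.885, 0.427, 0.185], [0.386, -0.896, 0.221], [0.26, -0.125, -0.957]]
force: [0.6, 0.8, -0.6]
grip_width: 1.0
grasp_force: 0.0
[-1.2619 -0.0945  1.631   0.2504  1.7595 -0.0909] [ 0.2767 -0.4659  0.383 ] [[0.8852959172410856, 0.42673189377522286, 0.18479997227076828], [0.38552610987867314, -0.8957222943153398, 0.22147503260702134], [0.2600399152401071, -0.12482572772259638, -0.9574955771075093]]
```

```bash
python3 -m handwheel '0.025 -0.04 0 0 0 0 0.095; 0.025 -0.04 0 0 0 0 0.095; 0.025 -0.04 0 0 0 0 0.095;0.025 -0.04 0 0 0 0 0.095; 0.025 -0.04 0 0 0 0 0.095'; python3 -c "
from h import *
s=robot.get_state();print(s['qpos'],s['position'],s['tcp_rot'].tolist())"
```

```text
t: 1.9
position: [0.3034, -0.2382, 0.4382]
tcp_rot: [[0.885, 0.429, 0.183], [0.388, -0.895, 0.222], [0.259, -0.125, -0.958]]
force: [0.9, 0.9, 0.3]
grip_width: 0.999
grasp_force: 0.0
[-1.0104 -0.5067  1.8636  0.2896  1.8672  0.2036] [ 0.3034 -0.2382  0.4382] [[0.8845848225586037, 0.4289468874019928, 0.18306900198314804], [0.38781800580508186, -0.8945700093427233, 0.22212990063908422], [0.2590499682924768, -0.1254952834679535, -0.9576763794492191]]
```

```bash
cat > kin.py <<'E'
from h import *
from scipy.optimize import least_squares
from scipy.spatial.transform import Rotation as Ro
def ry(a):return Ro.from_euler('y',a).as_matrix()
def rz(a):return Ro.from_euler('z',a).as_matrix()
D=[([-1.2396,.1238,1.6503,0,1.3675,-.0826],[.2613,-.5951,.2257],None),
([-1.2619,-.0945,1.631,.2504,1.7595,-.0909],[.2767,-.4659,.383],[[0.8852959,0.4267319,0.1848],[0.3855261,-0.8957223,0.221475],[0.26004,-0.1248257,-0.9574956]]),
([-1.0104,-.5067,1.8636,.2896,1.8672,.2036],[.3034,-.2382,.4382],None)]
def fk(q,p):
    d,h,a2,a3,L=p[:5]
    A=rz(q[0]);B=A@ry(q[1]);C=B@ry(q[2]);E=C@rz(q[3])@ry(q[4])
    return A@[0,d,h]+B@[0,0,a2]+C@[0,0,a3]+E@[0,0,L], E@rz(q[5])@rz(np.pi/2)
P=least_squares(lambda p:np.ravel([fk(q,p)[0]-np.array(x) for q,x,_ in D]),[.05,.2,.43,.5,.2]).x
lo=np.array([-2.61,-1.02,.03,-1.35,.32,-2.91]);hi=np.array([2.61,2.33,2.71,4.49,2.68,2.91])
def ik(pos,R,n=40,seed=0,q0=None):
    rng=np.random.default_rng(seed);best=None
    def f(q):
        x,r=fk(q,P);return np.r_[(x-pos)*5,Ro.from_matrix(r.T@R).as_rotvec()]
    for i in range(n):
        s=least_squares(f,q0 if q0 is not None and i==0 else rng.uniform(lo,hi),bounds=(lo-1e-6,hi+1e-6))
        if best is None or s.cost<best.cost:best=s
        if best.cost<1e-7:break
    return best.x,best.cost
if __name__=="__main__":
    print(P,[fk(q,P)[0]-np.array(x) for q,x,_ in D],Ro.from_matrix(fk(D[1][0],P)[1].T@np.array(D[1][2])).as_rotvec())
    def tool(az,tilt,flip): # az of square x ; tilt: tool z leans to +x of square
        x=np.array([np.cos(az),np.sin(az),0]);z=np.sin(tilt)*x-np.cos(tilt)*np.array([0,0,1])
        y=np.cross([0,0,1],x)*(1 if not flip else -1);return np.c_[np.cross(y,z),y,z]
    d=np.deg2rad
    for fl in(0,1):
        for t in(0,20,30,40,45):
            for nm,az,pos in(("pick",102.5,[.464,.277,.075]),("place",255.8,[.505,-.06,.09])):
                q,c=ik(np.array(pos),tool(d(az),d(t),fl));print(fl,t,nm,q,"%.1e"%c)
E
python3 kin.py
cat > shelf.py <<'E'
from h import *
for n in("top","side"):
    f=dict(np.load(f"pics/{n}0.npz"));W,H=cloud(f);P=W[np.isfinite(W[...,0])]
    az=np.deg2rad(255.8);x=np.array([np.cos(az),np.sin(az)]);y=np.array([-x[1],x[0]])
    o=np.array([.51,-.1]);u=(P[:,:2]-o)@x;v=(P[:,:2]-o)@y;z=P[:,2]
    k=(abs(v)<.1)&(z>.013)&(z<.024)&(u>-.35)&(u<.2);print(n,"base u",np.percentile(u[k],[1,3,50,97]),"n",k.sum(),np.median(z[k]))
    k=(u>-.17)&(u<-.05)&(z>.013)&(z<.024);print(" v",np.percentile(v[k],[1,3,97,99]))
    k=(abs(v)<.15)&(z>.22)&(z<.29)&(abs(u)<.25);print(" top u",np.percentile(u[k],[1,99]),"v",np.percentile(v[k],[1,99]))
    for a in np.arange(.03,.24,.03):
        k=(abs(v)<.1)&(abs(z-a)<.012)&(abs(u)<.1); 
        if k.sum()>5: print("  z%.2f"%a,k.sum(),"u",np.percentile(u[k],[5,50,95]),"az slope",np.polyfit(v[k],u[k],1))
    k=(u>-.24)&(u<-.2)&(abs(v)<.11)&(z>.008)&(z<.024)
    for a in(-.08,-.04,0,.04,.08):
        kk=(abs(v-a)<.02)&(z>.013)&(z<.024)&(u>-.35)&(u<0);print("  left edge v%.2f"%a,u[kk].min())
E
python3 shelf.py
```

```text
[0.0547 0.2008 0.4258 0.609  0.2749] [array([ 0.0014, -0.0009, -0.0002]), array([-0.001 ,  0.0018, -0.0006]), array([-0.0003, -0.0008,  0.0009])] [-0. -0. -0.]
0 0 pick [ 0.4408 -0.0111  2.0535 -0.0068  1.0992 -2.91  ] 3.8e-05
0 0 place [-0.2259 -0.1071  2.1176 -0.      1.1311  0.0219] 1.2e-25
0 20 pick [ 0.2353 -0.0424  2.1247  0.4405  1.0905  2.91  ] 1.6e-03
0 20 place [-0.0446 -0.037   2.0818 -0.3685  1.1945  0.3568] 1.8e-27
0 30 pick [ 0.175  -0.0262  2.1375  0.5853  1.1295  2.8159] 4.0e-24
0 30 place [ 0.0344  0.0235  2.0594 -0.5281  1.2631  0.498 ] 3.8e-29
0 40 pick [0.0984 0.0128 2.1522 0.7553 1.1969 2.6545] 6.7e-24
0 40 place [ 0.1024  0.0968  2.0349 -0.6675  1.3482  0.6173] 3.1e-30
0 45 pick [0.0641 0.0401 2.1567 0.8319 1.2383 2.5814] 6.4e-24
0 45 place [ 0.1319  0.1373  2.0222 -0.7302  1.3952  0.6689] 1.2e-30
1 0 pick [ 0.4369 -0.0116  2.054   0.      1.0993  0.2187] 8.2e-23
1 0 place [-0.1584 -0.1022  2.117  -0.1082  1.1228 -2.91  ] 1.0e-02
1 20 pick [ 0.2596 -0.0431  2.1155  0.3961  1.088  -0.1477] 1.8e-23
1 20 place [-0.0446 -0.037   2.0818 -0.3685  1.1945 -2.7848] 2.1e-
[... 1300 characters left out ...]
0.3931  0.4129]
 top u [-0.0903  0.0224] v [-0.1129  0.1153]
  z0.03 495 u [-0.0938 -0.0157  0.0243] az slope [ 0.052  -0.0235]
  z0.06 161 u [0.0128 0.0194 0.0249] az slope [-0.01    0.0191]
  z0.09 164 u [0.0113 0.0181 0.0238] az slope [0.0036 0.0179]
  z0.12 167 u [0.0089 0.0153 0.0211] az slope [-0.002   0.0153]
  z0.15 173 u [0.0059 0.013  0.0186] az slope [-0.0057  0.013 ]
  z0.18 48 u [0.0034 0.0104 0.017 ] az slope [-0.0191  0.009 ]
  z0.21 16 u [0.003  0.0084 0.0167] az slope [0.1114 0.0195]
  left edge v-0.08 -0.1992935633541906
  left edge v-0.04 -0.1994828536471154
  left edge v0.00 -0.20015789742574633
  left edge v0.04 -0.20153916837674707
  left edge v0.08 -0.20098032912961222
```

```bash
cat > plan.py <<'E'
from kin import *
def tool(azdeg,tiltdeg,flip=1):
    a,t=np.deg2rad([azdeg,tiltdeg]);x=np.array([np.cos(a),np.sin(a),0]);z=np.sin(t)*x-np.cos(t)*np.array([0,0,1])
    y=np.cross([0,0,1],x)*(-1 if flip else 1);return np.c_[np.cross(y,z),y,z]
def rows(g,azdeg,tiltdeg,claw,step=.045,rstep=7.5,start=None,n=None,check=True):
    """g = wanted grasp point (world); prints rows from the measured pose"""
    s=robot.get_state()
    p0,R0,q=(s["position"],s["tcp_rot"],s["qpos"]) if start is None else start
    R1=tool(azdeg,tiltdeg);p1=np.array(g)+.008*R1[:,2]
    w=Ro.from_matrix(R0.T@R1).as_rotvec();D=p1-p0
    n=n or int(max(1,np.ceil(np.linalg.norm(D)/step),np.ceil(np.rad2deg(np.linalg.norm(w))/rstep)))
    R=R0;mx=0;qq=q;out=[]
    for i in range(n):
        t=R.T@D/n;out.append("%.4g %.4g %.4g %.3g %.3g %.3g %g"%(*t.round(4),*(np.rad2deg(w)/n/5).round(3),claw))
        R=R@Ro.from_rotvec(w/n).as_matrix()
        if check:
            q2,c=ik(p0+D*(i+1)/n,R,n=1,q0=np.clip(qq,lo,hi))
            if c>1e-5:print("IK bad row",i,c,q2)
            mx=max(mx,np.max(abs(q2-qq)/.1/np.array([2.57,2.57,3.14,3.14,3.14,3.14])));qq=q2
    for i in range(0,n,5):print("; ".join(out[i:i+5]))
    print("n",n,"max joint speed frac %.2f"%mx,"end q",np.round(qq,2));return p1,R1,qq
E
python3 - <<'E'
from plan import *
e=rows([.36,.06,.40],70,25,.095)
e=rows([.482,.195,.157],102.6,45,.095,start=e)
E
```

```text
0.0223 -0.0342 0.0173 0.251 0.188 -1.26 0.095; 0.0256 -0.0311 0.0184 0.251 0.188 -1.26 0.095; 0.0285 -0.0278 0.0195 0.251 0.188 -1.26 0.095; 0.031 -0.024 0.0205 0.251 0.188 -1.26 0.095; 0.0331 -0.0201 0.0216 0.251 0.188 -1.26 0.095
0.0347 -0.0158 0.0225 0.251 0.188 -1.26 0.095; 0.0359 -0.0115 0.0234 0.251 0.188 -1.26 0.095
n 7 max joint speed frac 0.48 end q [-0.31 -0.71  2.09  0.44  1.73  0.12]
0.0074 0.0093 0.0415 0.537 0.556 -0.767 0.095; 0.0047 0.0117 0.0413 0.537 0.556 -0.767 0.095; 0.0019 0.0138 0.0409 0.537 0.556 -0.767 0.095; -0.0011 0.0158 0.0402 0.537 0.556 -0.767 0.095; -0.0041 0.0175 0.0393 0.537 0.556 -0.767 0.095
-0.0072 0.0189 0.0382 0.537 0.556 -0.767 0.095; -0.0104 0.0201 0.0368 0.537 0.556 -0.767 0.095
n 7 max joint speed frac 0.50 end q [-0.08 -0.05  2.1   0.75  1.43 -0.54]
```

```bash
python3 -m handwheel '0.022 -0.034 0.017 0.25 0.19 -1.26 0.095; 0.026 -0.031 0.018 0.25 0.19 -1.26 0.095; 0.029 -0.028 0.02 0.25 0.19 -1.26 0.095; 0.031 -0.024 0.021 0.25 0.19 -1.26 0.095; 0.033 -0.020 0.022 0.25 0.19 -1.26 0.095' >/dev/null
python3 -m handwheel '0.035 -0.016 0.023 0.25 0.19 -1.26 0.095; 0.036 -0.012 0.023 0.25 0.19 -1.26 0.095; 0.007 0.009 0.041 0.54 0.56 -0.77 0.095; 0.005 0.012 0.041 0.54 0.56 -0.77 0.095; 0.002 0.014 0.041 0.54 0.56 -0.77 0.095'
python3 -m handwheel '-0.001 0.016 0.04 0.54 0.56 -0.77 0.095; -0.004 0.018 0.039 0.54 0.56 -0.77 0.095; -0.007 0.019 0.038 0.54 0.56 -0.77 0.095; -0.01 0.02 0.037 0.54 0.56 -0.77 0.095; 0 0 0 0 0 0 0.095'
python3 - <<'E'
from plan import *
f=robot.grab_frame("wrist");cv2.imwrite("pics/w1.png",f["color"])
for q in("grip","square"):
    for m in robot.mark_of(f,q)[:2]: r,c=m["position"];print(q,m["score"],r,c,px2w(f,r,c))
W,H=cloud(f);o=(H[...,0]<=13)&(H[...,1]>140)&(W[...,2]>.004)&(W[...,1]>.15)&(W[...,1]<.42)&(abs(W[...,0]-.46)<.1)
P=W[o];dd=np.array([.2215,-.9751]);g=np.array([.4634,.278]);t=(P[:,:2]-g)@dd;l=(P[:,:2]-g)@[.9751,.2215]
print(len(P),"t",np.percentile(t,[1,99]),"l",np.percentile(l,[1,99]),"zmax",P[:,2].max())
for a in np.arange(-.08,.08,.02):
    k=(t>=a)&(t<a+.02);
    if k.sum()>5:
        zm=P[k,2].max();kk=k&(P[:,2]>zm-.02);print("%.2f"%a,k.sum(),"zmax %.3f"%zm,"l top",np.percentile(l[kk],[5,50,95]))
print(robot.get_state()["position"],robot.get_state()["tcp_rot"])
E
```

```text
t: 2.9
position: [0.4127, 0.1226, 0.289]
tcp_rot: [[0.093, 0.995, 0.038], [0.826, -0.098, 0.555], [0.555, -0.02, -0.831]]
force: [0.4, -0.7, -1.0]
grip_width: 1.001
grasp_force: 0.0
t: 3.4
position: [0.4785, 0.2016, 0.1429]
tcp_rot: [[-0.147, 0.974, -0.171], [0.686, 0.225, 0.692], [0.712, -0.016, -0.702]]
force: [-0.9, 0.7, -0.4]
grip_width: 0.999
grasp_force: 0.0
grip 0.81 19.6 279.9 [0.3891 0.5973 0.0775]
grip 0.64 206.0 286.4 [0.4688 0.2732 0.0809]
square 0.81 188.3 277.0 [0.4584 0.2821 0.0927]
square 0.73 65.4 279.4 [0.3873 0.598  0.0037]
3707 t [-0.0643  0.0677] l [-0.0148  0.0142] zmax 0.14034047637602548
-0.08 1568 zmax 0.140 l top [-0.0137 -0.0001  0.013 ]
-0.06 126 zmax 0.136 l top [-0.0061 -0.0052 -0.0043]
-0.04 334 zmax 0.128 l top [-0.0055 -0.002   0.0053]
-0.02 526 zmax 0.109 l top [-0.0056 -0.0004  0.0057]
0.00 495 zmax 0.088 l top [-0.0051  0.0003  0.0057]
0.02 462 zmax 0.068 l top [-0.0053  0.0002  0.0057]
0.04 79 zmax 0.049 l top [-0.0054  0.0001  0.0057]
0.06 117 zmax 0.025 l top [-0.014  -0.003   0.0103]
[0.4816 0.2006 0.1536] [[-0.1587  0.975  -0.1558]
 [ 0.687   0.2223  0.6918]
 [ 0.7091  0.0027 -0.7051]]
```

View pics/w1.png

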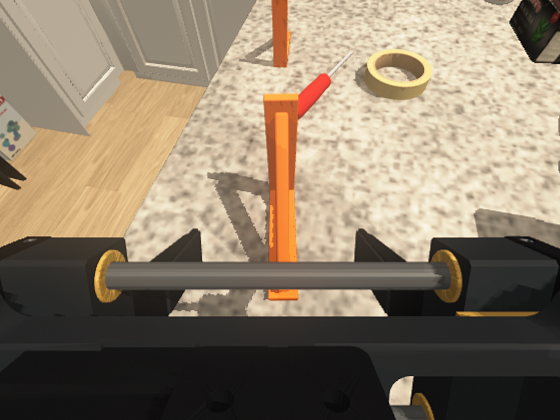

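The wrist view shows the large square centred between the open fingers (col 280, rows 95–300). The depth fit agrees with this: lateral offset is 0 mm and the brace height matches. So I'll go in and grip it.

```bash
python3 -m handwheel '0 0 0.03 0 0 0 0.095; 0 0 0.03 0 0 0 0.095; -0.001 0 0.03 0 0 0 0.08; -0.001 -0.001 0.022 0 0 0 0.06; 0 0 0.01 0 0 0 0.04'
python3 -m handwheel '0 0 0 0 0 0 0.03; 0 0 0 0 0 0 0.01; 0 0 0 0 0 0 0; 0 0 0 0 0 0 0; 0 0 0 0 0 0 0' 45
python3 - <<'E'
from plan import *
print(robot.get_state()["grasp_force"],robot.get_state()["grip_width"]*.0951)
f=robot.grab_frame("wrist");cv2.imwrite("pics/w2.png",f["color"])
e=rows([.43,.20,.30],130,45,0)
e=rows([.40,.10,.34],200,45,0,start=e)
e=rows([.505,.105,.21],255.8,45,0,start=e)
E
```

```text
t: 4.05
position: [0.4619, 0.2839, 0.0679]
tcp_rot: [[-0.162, 0.975, -0.153], [0.687, 0.223, 0.692], [0.709, 0.007, -0.706]]
force: [-0.4, 0.2, 0.4]
grip_width: 0.804
grasp_force: 0.0
t: 4.55
position: [0.4622, 0.2831, 0.0657]
tcp_rot: [[-0.159, 0.975, -0.155], [0.687, 0.222, 0.692], [0.709, 0.003, -0.705]]
force: [-1.0, -0.4, 0.7]
grip_width: 0.381
grasp_force: 0.0
0.0 0.03620053981478005
0.019 -0.0086 -0.0351 0.645 -0.005 -0.636 0; 0.0195 -0.0095 -0.0346 0.645 -0.005 -0.636 0; 0.02 -0.0103 -0.034 0.645 -0.005 -0.636 0; 0.0206 -0.0111 -0.0334 0.645 -0.005 -0.636 0; 0.0212 -0.0118 -0.0328 0.645 -0.005 -0.636 0
0.0219 -0.0124 -0.0321 0.645 -0.005 -0.636 0
n 6 max joint speed frac 0.40 end q [ 0.   -0.1   1.9   0.6   1.86 -0.68]
-0.0015 -0.0093 -0.0071 0.99 0 -0.99 0; -0.0007 -0.0099 -0.0063 0.99 0 -0.99 0; 0.0002 -0.0105 -0.0054 0.99 0 -0.99 0; 0.0011 -0.0108 -0.0045 0.99 0 -0.99 0; 0.0021 -0.011 -0.0036 0.99 0 -0.99 0
0.003 -0.0111 -0.0026 0.99 0 -0.99 0; 0.004 -0.011 -0.0017 0.99 0 -0.99 0; 0.0049 -0.0107 -0.0007 0.99 0 -0.99 0; 0.0058 -0.0102 0.0002 0.99 0 -0.99 0; 0.0067 -0.0096 0.001 0.99 0 -0.99 0
n 10 max joint speed frac 0.38 end q [ 0.19 -0.01  1.74 -0.14  2.18 -1.77]
-0.0206 -0.0045 0.0024 0.986 -0 -0.986 0; -0.0201 -0.006 0.0029 0.986 -0 -0.986 0; -0.0195 -0.0075 0.0034 0.986 -0 -0.986 0; -0.0188 -0.0088 0.0041 0.986 -0 -0.986 0; -0.018 -0.01 0.0049 0.986 -0 -0.986 0
-0.0171 -0.011 0.0058 0.986 -0 -0.986 0; -0.0161 -0.0119 0.0068 0.986 -0 -0.986 0; -0.0151 -0.0126 0.0079 0.986 -0 -0.986 0
n 8 max joint speed frac 0.31 end q [ 0.39  0.13  1.82 -0.61  1.7  -2.42]
```

```bash
python3 -m handwheel '0 0 0 0 0 0 0; 0 0 0 0 0 0 0; 0 0 0 0 0 0 0; 0 0 0 0 0 0 0; 0 0 0 0 0 0 0' 45
python3 - <<'E'
from plan import *
print(robot.get_state()["grip_width"]*.0951)
s=robot.get_state()
e=rows([.443,.27,.17],102.7,45,0)
e=rows([.36,.20,.22],140,45,0,start=e)
e=rows([.36,.20,.22],200,45,0,start=e)
e=rows([.555,.10,.18],255.8,45,0,start=e)
E
```

```text
t: 5.1
position: [0.4616, 0.2834, 0.065]
tcp_rot: [[-0.158, 0.975, -0.157], [0.687, 0.223, 0.692], [0.709, 0.002, -0.705]]
force: [-0.5, -0.2, -1.0]
grip_width: 0.124
grasp_force: 45.0
0.011789287731291079
0.0227 -0.007 -0.0241 -0.003 -0.011 0.013 0; 0.0227 -0.007 -0.0242 -0.003 -0.011 0.013 0; 0.0227 -0.007 -0.0242 -0.003 -0.011 0.013 0
n 3 max joint speed frac 0.50 end q [ 0.06 -0.14  2.16  0.79  1.36 -0.43]
-0.0002 -0.02 -0.0143 1.05 0 -1.05 0; 0.0017 -0.0211 -0.0124 1.05 0 -1.05 0; 0.0037 -0.0219 -0.0104 1.05 0 -1.05 0; 0.0057 -0.0224 -0.0084 1.05 0 -1.05 0; 0.0078 -0.0224 -0.0063 1.05 0 -1.05 0
n 5 max joint speed frac 0.33 end q [ 0.05 -0.15  2.08  0.52  1.81 -0.86]
-0.0002 -0.0005 -0.0002 0.943 0 -0.943 0; -0.0002 -0.0006 -0.0002 0.943 0 -0.943 0; -0.0001 -0.0006 -0.0001 0.943 0 -0.943 0; -0.0001 -0.0006 -0.0001 0.943 0 -0.943 0; -0 -0.0006 -0 0.943 0 -0.943 0
0 -0.0006 0 0.943 0 -0.943 0; 0.0001 -0.0006 0.0001 0.943 0 -0.943 0; 0.0001 -0.0006 0.0001 0.943 0 -0.943 0; 0.0002 -0.0006 0.0002 0.943 0 -0.943 0
n 9 max joint speed frac 0.26 end q [ 0.37  0.06  1.87  0.01  1.99 -1.55]
-0.0169 -0.0207 -0.0099 0.986 -0 -0.986 0; -0.0151 -0.0228 -0.008 0.986 -0 -0.986 0; -0.013 -0.0246 -0.0059 0.986 -0 -0.986 0; -0.0108 -0.0261 -0.0038 0.986 -0 -0.986 0; -0.0085 -0.0271 -0.0015 0.986 -0 -0.986 0
-0.0062 -0.0278 0.0009 0.986 -0 -0.986 0; -0.0038 -0.028 0.0033 0.986 -0 -0.986 0; -0.0014 -0.0279 0.0057 0.986 -0 -0.986 0
n 8 max joint speed frac 0.38 end q [ 0.36  0.25  1.74 -0.62  1.66 -2.43]
```

```bash

python3 -m handwheel '0.023 -0.007 -0.024 0 0 0 0; 0.023 -0.007 -0.024 0 0 0 0; 0.023 -0.007 -0.024 0 0 0 0; 0 -0.02 -0.014 1.05 0 -1.05 0; 0.002 -0.021 -0.012 1.05 0 -1.05 0'
python3 -m handwheel '0.004 -0.022 -0.01 1.05 0 -1.05 0; 0.006 -0.022 -0.008 1.05 0 -1.05 0; 0.008 -0.022 -0.006 1.05 0 -1.05 0; 0 0 0 0.95 0 -0.95 0; 0 0 0 0.95 0 -0.95 0'
python3 -m handwheel '0 0 0 0.95 0 -0.95 0; 0 0 0 0.95 0 -0.95 0; 0 0 0 0.95 0 -0.95 0; 0 0 0 0.95 0 -0.95 0; 0 0 0 0.95 0 -0.95 0'
python3 -m handwheel '0 0 0 0.95 0 -0.95 0; 0 0 0 0.95 0 -0.95 0; -0.017 -0.021 -0.01 0.98 0 -0.98 0; -0.015 -0.023 -0.008 0.98 0 -0.98 0; -0.013 -0.025 -0.006 0.98 0 -0.98 0'
python3 -m handwheel '-0.011 -0.026 -0.004 0.98 0 -0.98 0; -0.009 -0.027 -0.002 0.98 0 -0.98 0; -0.006 -0.028 0.001 0.98 0 -0.98 0; -0.004 -0.028 0.003 0.98 0 -0.98 0; -0.001 -0.028 0.006 0.98 0 -0.98 0' | tail -5
python3 - <<'E'
from plan import *
print(robot.get_state()["position"],robot.get_state()["qpos"],robot.get_state()["t"])
R=tool(255.8,45);print(Ro.from_matrix(robot.get_state()["tcp_rot"].T@R).as_rotvec(degrees=True))
for n in("top","side","wrist"):
    f=robot.grab_frame(n);np.savez(f"pics/{n}1.npz",**{k:f[k] for k in("color","range_z","camera_matrix","view")});cv2.imwrite(f"pics/{n}1.png",f["color"])
E
```

```text
t: 5.6
position: [0.406, 0.2474, 0.1851]
tcp_rot: [[-0.334, 0.883, -0.33], [0.623, 0.47, 0.626], [0.708, 0.003, -0.707]]
force: [0.2, 0.5, -3.2]
grip_width: 0.124
grasp_force: 45.0
t: 6.1
position: [0.355, 0.206, 0.2136]
tcp_rot: [[-0.635, 0.444, -0.632], [0.312, 0.896, 0.316], [0.707, 0.003, -0.707]]
force: [0.4, 0.2, -3.3]
grip_width: 0.124
grasp_force: 45.0
t: 6.6
position: [0.3551, 0.2066, 0.2131]
tcp_rot: [[-0.702, -0.127, -0.701], [-0.092, 0.992, -0.087], [0.706, 0.003, -0.708]]
force: [-0.2, 0.9, -2.9]
grip_width: 0.122
grasp_force: 45.0
t: 7.1
position: [0.4313, 0.1676, 0.198]
tcp_rot: [[-0.529, -0.664, -0.529], [-0.472, 0.748, -0.466], [0.705, 0.003, -0.709]]
force: [-0.9, -0.1, -2.7]
grip_width: 0.122
grasp_force: 45.0
position: [0.5564, 0.104, 0.1727]
tcp_rot: [[-0.168, -0.971, -0.169], [-0.69, 0.239, -0.683], [0.704, 0.002, -0.71]]
force: [0.1, 0.0, -3.3]
grip_width: 0.122
grasp_force: 45.0
[0.5564 0.104  0.1727] [ 0.3762  0.2829  1.7016 -0.6135  1.6596 -2.4196] 7.6
[-0.2011  0.239   0.36  ]
```

View pics/side1.png

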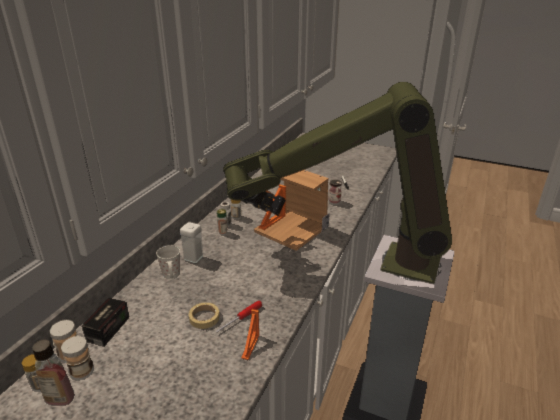

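```bash
cat > meas.py <<'E'
from plan import *
# corner frame
AZ=np.deg2rad(255.8);XS=np.array([np.cos(AZ),np.sin(AZ),0]);YS=np.array([-XS[1],XS[0],0]);C=np.array([.5055,-.1221,.018])
def loc(P):return np.stack([(P-C)@XS,(P-C)@YS,P[...,2]-C[2]],-1)
def square(f):
    W,H=cloud(f);s=loc(W)
    o=(H[...,0]<=13)&(H[...,1]>150)&(s[...,0]>-.35)&(s[...,0]<.02)&(abs(s[...,1])<.09)&(s[...,2]>.0)&(s[...,2]<.3)
    return s[o]
def state():
    s=robot.get_state();g=loc(s["position"]-.008*s["tcp_rot"][:,2]);F=s["force"]
    print("t",s["t"],"grip loc",g,"F local",np.array([F@XS,F@YS,F[2]]),"tilt",np.rad2deg(np.arccos(-s["tcp_rot"][2,2])),"rot",Ro.from_matrix(s["tcp_rot"].T@tool(255.8,45)).as_rotvec(degrees=True))
E
python3 - <<'E'
from meas import *
state()
for n in("top","side","wrist"):
    f=dict(np.load(f"pics/{n}1.npz"));Q=square(f);print(n,len(Q))
    if len(Q)<20:continue
    print(np.percentile(Q,[1,50,99],axis=0))
    top=Q[Q[:,2]>Q[:,2].max()-.03]
    print(" top part",np.percentile(top,[2,50,98],axis=0)); r=cv2.minAreaRect(Q[:,:2].astype(np.float32));print(r)
    for a in np.arange(-.32,-.14,.02):
        k=abs(Q[:,0]-a)<.01
        if k.sum()>5:print("  u%.2f"%a,k.sum(),"z",Q[k,2].min(),Q[k,2].max(),"v",np.median(Q[k,1]))
E
```

```text
t 7.75 grip loc [-0.2368 -0.0076  0.1605] F local [ 0.553  -0.5513 -3.5222] tilt 44.78926640775312 rot [0.1225 0.2109 0.0587]
top 237
[[-0.2954 -0.0208  0.0916]
 [-0.2165 -0.0109  0.1075]
 [-0.1651  0.0061  0.231 ]]
 top part [[-0.2088 -0.0195  0.2044]
 [-0.1811 -0.0089  0.2163]
 [-0.1647 -0.001   0.2314]]
((-0.2321203649044037, -0.006526670418679714), (0.02900438942015171, 0.1354709267616272), 89.07601165771484)
  u-0.30 7 z 0.0928890726976246 0.10216969205166772 v -0.017355267307203312
  u-0.28 17 z 0.09094006188451977 0.11349946716026717 v -0.014169097007895962
  u-0.26 20 z 0.09326935891820455 0.11943042173936715 v -0.013957477488688391
  u-0.24 37 z 0.09174383940892807 0.1848764828571439 v -0.01133562444644195
  u-0.22 57 z 0.09039049011149138 0.20255245951873338 v -0.00982861100560894
  u-0.20 49 z 0.09199061141565747 0.221421012614244 v -0.010577622701885597
  u-0.18 33 z 0.0915226117074688 0.2311144591814707 v -0.010624967845808686
  u-0.16 17 z 0.12176674182673765 0.23237261379885468 v -0.008879032928410366
side 397
[[-0.3083 -0.0862  0.0107]
 [-0.2203 -0.0099  0.1225]
 [-0.
[... 990 characters left out ...]
007   0.2214]
 [-0.1055  0.0121  0.2322]]
((-0.13982540369033813, -0.004343822598457336), (0.28827595710754395, 0.1660277545452118), 1.8582231998443604)
  u-0.28 38 z 0.176370965182871 0.24442953688315686 v -0.0073613128653152535
  u-0.26 689 z 0.09705398646602396 0.24017624063101942 v -0.00718502895058172
  u-0.24 613 z 0.09686244823549879 0.18928512730415706 v -0.009177357263231552
  u-0.22 346 z 0.1538684631588858 0.20367414800140865 v -0.011943595486023324
  u-0.20 205 z 0.2004137369052486 0.22452230665047615 v -0.011604643808798278
  u-0.18 4002 z 0.09604957821069711 0.22911889347448555 v -0.008220228421026349
  u-0.16 43 z 0.22736313385122414 0.22904198931928357 v -0.011127262486340047
```

The side view shows the arm holding the square upright just left of the shelf (about row 205, col 275), heel to the right. The screwdriver at (315, 240) hasn't moved. Next I'll lower the square and slide it in.

```bash

python3 -m handwheel '-0.014 0 0.014 0 0 0 0; -0.014 0 0.014 0 0 0 0; -0.014 0 0.014 0 0 0 0; -0.014 0 0.014 0 0 0 0; 0 0 0 0 0 0 0' >/dev/null; python3 -c "
from meas import *
state()"
python3 -m handwheel '0.021 0 0.021 0 0 0 0; 0.021 0 0.021 0 0 0 0; 0.021 0 0.021 0 0 0 0; 0.021 0 0.021 0 0 0 0; 0 0 0 0 0 0 0' >/dev/null; python3 - <<'E'
from meas import *
state()
for n in("top","side","wrist"):
    f=robot.grab_frame(n);Q=square(f);W,H=cloud(f);s=loc(W)
    cv2.imwrite(f"pics/{n}2.png",f["color"])
    print(n,len(Q), np.percentile(Q,[1,50,99],axis=0) if len(Q)>20 else "")
    k=(abs(s[...,1])<.1)&(abs(s[...,0])<.04)&(s[...,2]>.03)&(s[...,2]<.19)&np.isfinite(s[...,0])&(H[...,0]>7)&(H[...,1]<175)
    if k.sum()>30:
        for a in(.05,.1,.15):
            kk=k&(abs(s[...,2]-a)<.015);print("  upright z%.2f"%a,kk.sum(),np.percentile(s[kk][:,0],[10,50,90]) if kk.sum()>3 else "")
E
```

```text
t 8.25 grip loc [-0.236  -0.0091  0.0779] F local [-0.5625 -0.5227 -3.5718] tilt 45.01773175795839 rot [ 0.2267 -0.0166  0.3217]
t 8.75 grip loc [-0.1159 -0.0071  0.0825] F local [ 0.4498 -0.945  -2.8815] tilt 44.867773913563674 rot [ 0.0949  0.1322 -0.0697]
top 26 [[-0.1813 -0.0223  0.0129]
 [-0.1521 -0.0151  0.0226]
 [-0.1385 -0.0099  0.0416]]
  upright z0.05 48 [0.0124 0.0133 0.0141]
  upright z0.10 51 [0.0095 0.0104 0.0113]
  upright z0.15 55 [0.0066 0.0075 0.0083]
side 358 [[-0.1912 -0.0868  0.0011]
 [-0.1027 -0.0113  0.0462]
 [-0.0021  0.0463  0.1529]]
  upright z0.05 113 [-0.0087 -0.0042  0.0006]
  upright z0.10 153 [-0.013  -0.0078 -0.0021]
  upright z0.15 110 [-0.014  -0.0099 -0.0051]
wrist 8946 [[-0.1465 -0.0295  0.0003]
 [-0.0571 -0.0066  0.1269]
 [-0.0018  0.0188  0.1521]]
  upright z0.05 4239 [-0.0044 -0.0035 -0.0026]
  upright z0.10 7660 [-0.0073 -0.0064 -0.0054]
  upright z0.15 18602 [-0.0103 -0.0092 -0.0082]
```

```bash

python3 -m handwheel '0.01 0 0.01 0 0 0 0; 0.01 0 0.01 0 0 0 0; 0 0 0 0 0 0 0; -0.003 0 0.003 0 0 0 0; 0 0 0 0 0 0 0' >/dev/null; python3 -c "
from meas import *
state()"
python3 -m handwheel '-0.0015 0 0.0015 0 0 0 0; -0.0015 0 0.0015 0 0 0 0; -0.001 0 0.001 0 0 0 0; 0 0 0 0 0 0 0; 0 0 0 0 0 0 0' >/dev/null;python3 -c "
from meas import *
state()"
```

```text
t 9.4 grip loc [-0.0903 -0.0068  0.0772] F local [ 0.5313  0.0452 -3.3286] tilt 44.78953157506008 rot [-0.0304  0.2105  0.0838]
t 9.9 grip loc [-0.0904 -0.0064  0.0722] F local [-0.1549  0.1637 -3.3183] tilt 44.795415528896655 rot [-0.0765  0.2046  0.0574]
```

```bash

python3 -m handwheel '-0.0007 0 0.0007 0 0 0 0; -0.0007 0 0.0007 0 0 0 0; 0 0 0 0 0 0 0; 0 0 0 0 0 0 0' >/dev/null; python3 -c "
from meas import *
state()"
python3 -m handwheel '-0.0007 0 0.0007 0 0 0 0;  0 0 0 0 0 0 0; 0 0 0 0 0 0 0' >/dev/null;python3 -c "
from meas import *
state()"
```

```text
t 10.3 grip loc [-0.0905 -0.0061  0.0709] F local [-1.4331  0.0427  1.7209] tilt 44.81003780504954 rot [-0.0989  0.19    0.023 ]
t 10.6 grip loc [-0.0906 -0.006   0.0707] F local [-3.8758 -2.1216  5.6399] tilt 44.84847452835277 rot [-0.0947  0.1516 -0.0126]
```

```bash

python3 -m handwheel '0.0014 0 0.0014 0 0 0 0; 0.0014 0 0.0014 0 0 0 0; 0.0014 0 0.0014 0 0 0 0; 0 0 0 0 0 0 0' >/dev/null; python3 -c "
from meas import *
state()"
python3 -m handwheel '0.0014 0 0.0014 0 0 0 0; 0.0014 0 0.0014 0 0 0 0; 0 0 0 0 0 0 0' >/dev/null;python3 -c "
from meas import *
state()"
```

```text
t 11.0 grip loc [-0.0848 -0.0051  0.0708] F local [-5.3434  0.3826  5.5919] tilt 44.7885332209808 rot [-0.2332  0.212  -0.0345]
t 11.3 grip loc [-0.0808 -0.005   0.0708] F local [-4.2422  1.2075  5.2942] tilt 44.79221160931757 rot [-0.2423  0.2084 -0.0333]
```

```bash
S='from meas import *
state()'
python3 -m handwheel '0.0014 0 0.0014 0 0 0 0; 0.0007 0 0.0007 0 0 0 0; 0 0 0 0 0 0 0' >/dev/null; python3 -c "$S"
python3 -m handwheel '0.0007 0 0.0007 0 0 0 0; 0.0007 0 0.0007 0 0 0 0; 0 0 0 0 0 0 0' >/dev/null;python3 -c "$S"
```

```text
t 11.6 grip loc [-0.0783 -0.005   0.0706] F local [-5.9808  1.2512  5.5065] tilt 44.74883071146349 rot [-0.2612  0.2518 -0.0177]
t 11.9 grip loc [-0.0764 -0.005   0.0707] F local [-6.1798  1.1104  4.4034] tilt 44.74940404439366 rot [-0.2625  0.2512 -0.0183]
```

```bash
cat > up.py <<'E'
from meas import *
f=robot.grab_frame("wrist");W,H=cloud(f);s=loc(W)
import sys
cv2.imwrite(f"pics/{sys.argv[1]}.png",cv2.resize(f["color"],(784,588)))
ok=np.isfinite(s[...,0])&(s[...,0]>-.03)&(s[...,0]<.02)&(s[...,2]>.02)&(s[...,2]<.19)&(H[...,0]>7)&(H[...,1]<175)
for nm,lo_,hi_ in(("v-",-.11,-.03),("v+",.03,.11)):
    Q=s[ok&(s[...,1]>lo_)&(s[...,1]<hi_)]
    if len(Q)>100:
        for _ in range(4):
            A=np.c_[Q[:,1:],np.ones(len(Q))];c=np.linalg.lstsq(A,Q[:,0],rcond=None)[0];r=Q[:,0]-A@c;Q=Q[abs(r)<2.5*r.std()+1e-4]
        print(nm,len(Q),"yaw %.4f lean %.4f u at z=0 %.4f std %.4f"%(c[0],-c[1],c[2],r.std()))
Q=square(f);print("sq",np.percentile(Q,[1,99],axis=0))
T=Q[Q[:,2]>Q[:,2].max()-.012]; T=T[abs(T[:,1]+.005)<.02];print("leg top u",np.percentile(T[:,0],[1,50,99.5]),"z",T[:,2].max(),"v",np.percentile(T[:,1],[1,99]),"yaw",[np.polyfit(Q[Q[:,0]<-.05][:,0],Q[Q[:,0]<-.05][:,1],1)])
E
python3 up.py w3
```

```text
v- 28485 yaw -0.0018 lean 0.0357 u at z=0 -0.0008 std 0.0005
v+ 28214 yaw -0.0020 lean 0.0356 u at z=0 -0.0008 std 0.0005
sq [[-0.1043 -0.0209  0.0088]
 [-0.004   0.0099  0.1403]]
leg top u [-0.1237 -0.1234 -0.1069] z 0.155059782255166 v [-0.0093  0.0006] yaw [array([ 0.0095, -0.0045])]
```

View pics/w3.png

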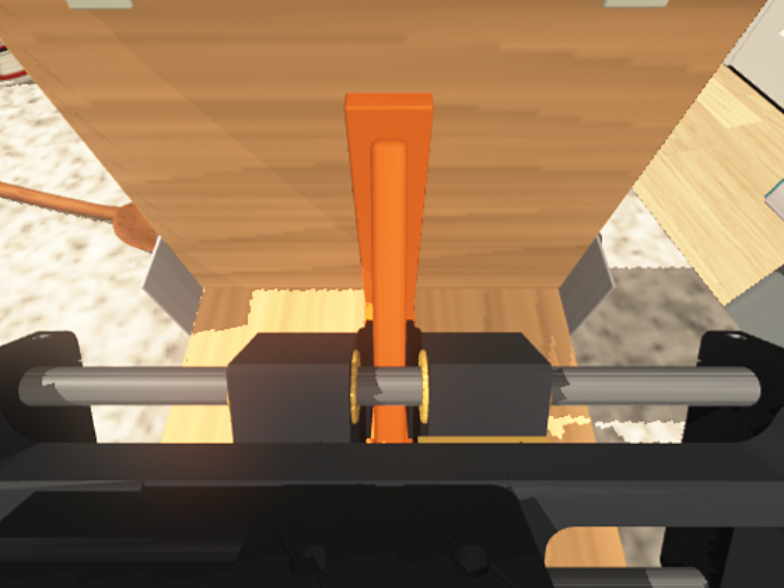

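The wrist view shows the square's leg against the upright (leg top at row 100, col 390). The lean is down from 0.057 to 0.036, so I'll keep pressing gently.

```bash
S='from meas import *
state()'
python3 -m handwheel '0.0007 0 0.0007 0 0 0 0; 0.0007 0 0.0007 0 0 0 0; 0 0 0 0 0 0 0' >/dev/null; python3 -c "$S"
python3 -m handwheel '0.0004 0 0.0004 0 0 0 0; 0.0003 0 0.0003 0 0 0 0; 0 0 0 0 0 0 0' >/dev/null;python3 -c "$S"; python3 up.py w4
```

```text
t 12.25 grip loc [-0.0744 -0.005   0.0706] F local [-6.8848  0.9694  5.223 ] tilt 44.74870095782252 rot [-0.2629  0.252  -0.0192]
t 12.55 grip loc [-0.0735 -0.005   0.0706] F local [-6.554   0.1382  5.4108] tilt 44.743991958482 rot [-0.2615  0.2567 -0.0189]
v- 28922 yaw -0.0019 lean 0.0125 u at z=0 -0.0011 std 0.0005
v+ 28657 yaw -0.0019 lean 0.0125 u at z=0 -0.0011 std 0.0005
sq [[-0.1012 -0.0208  0.0089]
 [-0.0023  0.0099  0.1403]]
leg top u [-0.1207 -0.1205 -0.1203] z 0.15439273579035687 v [-0.0093 -0.0021] yaw [array([ 0.0097, -0.0045])]
```

```bash
S='from meas import *
state()'
python3 -m handwheel '0.0004 0 0.0004 0 0 0 0; 0.0003 0 0.0003 0 0 0 0; 0 0 0 0 0 0 0' >/dev/null; python3 -c "$S"
python3 -m handwheel '0.0004 0 0.0004 0 0 0 0; 0 0 0 0 0 0 0' >/dev/null;python3 -c "$S"; python3 up.py w5
```

```text
t 12.9 grip loc [-0.0725 -0.005   0.0706] F local [-7.2569  0.8915  4.8319] tilt 44.74437300617049 rot [-0.2618  0.2563 -0.02  ]
t 13.1 grip loc [-0.0719 -0.005   0.0706] F local [-7.0857 -0.6112  5.6667] tilt 44.7450228649034 rot [-0.2597  0.2556 -0.019 ]
v- 29115 yaw -0.0019 lean -0.0001 u at z=0 -0.0013 std 0.0005
v+ 28920 yaw -0.0018 lean 0.0001 u at z=0 -0.0012 std 0.0005
sq [[-0.0997 -0.0207  0.009 ]
 [-0.0015  0.0098  0.1403]]
leg top u [-0.1191 -0.1189 -0.1187] z 0.15438026550378678 v [-0.0091 -0.0019] yaw [array([ 0.0093, -0.0045])]
```

```bash
S='from meas import *
state()'
python3 -m handwheel '0.0003 0 0.0003 0 0 0 0; 0 0 0 0 0 0 0; 0 0 0 0 0 0 0' >/dev/null; python3 -c "$S"
python3 up.py w6
python3 - <<'E'
from meas import *
f=robot.grab_frame("wrist");W,H=cloud(f);s=loc(W)
# leg inner face (facing hand): u vs z on flange sides; base board height
o=(H[...,0]<=13)&(H[...,1]>150)&(s[...,0]>-.03)&(s[...,0]<0)&(s[...,2]>.03)&(s[...,2]<.132)&((s[...,1]<-.012)|(s[...,1]>.003))&(abs(s[...,1]+.005)<.014)
Q=s[o]
for _ in range(4):
    A=np.c_[Q[:,1:],np.ones(len(Q))];c=np.linalg.lstsq(A,Q[:,0],rcond=None)[0];r=Q[:,0]-A@c;Q=Q[abs(r)<2.5*r.std()+1e-4]
print("leg",len(Q),"yaw",c[0],"pitch(lean)",-c[1],"u0",c[2],"std",r.std())
E
```

```text
t 13.45 grip loc [-0.0718 -0.0049  0.0707] F local [-7.6195 -0.2866  5.3455] tilt 44.71370059719458 rot [-0.2651  0.287  -0.032 ]
v- 29115 yaw -0.0015 lean -0.0016 u at z=0 -0.0012 std 0.0005
v+ 28855 yaw -0.0020 lean -0.0015 u at z=0 -0.0013 std 0.0005
sq [[-0.0996 -0.0207  0.0088]
 [-0.0012  0.0099  0.1403]]
leg top u [-0.119  -0.1188 -0.1184] z 0.15488657389070884 v [-0.0093 -0.0019] yaw [array([ 0.0084, -0.0046])]
leg 2223 yaw -0.005983494325102113 pitch(lean) -0.0017357676535489086 u0 -0.010292980148538662 std 0.0004246162258383465
```

```bash
S='from meas import *
state()'
python3 -m handwheel '0.0003 0 0.0003 0 0 0 0; 0 0 0 0 0 0 0; 0 0 0 0 0 0 0' >/dev/null; python3 -c "$S"
python3 up.py w7
python3 -m handwheel '0.0003 0 0.0003 0 0 0 0; 0 0 0 0 0 0 0; 0 0 0 0 0 0 0' >/dev/null; python3 -c "$S"
python3 up.py w7
```

```text
t 13.85 grip loc [-0.0717 -0.0049  0.0708] F local [-9.7947  0.4318  6.1708] tilt 44.672149123298894 rot [-0.2757  0.3286 -0.0446]
v- 29153 yaw -0.0015 lean -0.0025 u at z=0 -0.0012 std 0.0005
v+ 28922 yaw -0.0019 lean -0.0026 u at z=0 -0.0013 std 0.0005
sq [[-0.0995 -0.0207  0.0089]
 [-0.0012  0.0099  0.1403]]
leg top u [-0.1188 -0.1186 -0.1184] z 0.15512055548150536 v [-0.0093 -0.0019] yaw [array([ 0.0092, -0.0045])]
t 14.2 grip loc [-0.0716 -0.0048  0.0709] F local [-11.9278  -0.7482   6.0931] tilt 44.63155985243368 rot [-0.2811  0.3693 -0.0593]
v- 29104 yaw -0.0018 lean -0.0036 u at z=0 -0.0013 std 0.0005
v+ 28938 yaw -0.0017 lean -0.0037 u at z=0 -0.0013 std 0.0005
sq [[-0.0995 -0.0206  0.009 ]
 [-0.0012  0.0099  0.1403]]
leg top u [-0.1187 -0.1185 -0.1183] z 0.1552731667458461 v [-0.0092 -0.0018] yaw [array([ 0.008 , -0.0045])]
```

The force now rises steeply while the grip stays put, so the heel is seated. I'll press down a little, hold, then relax and release.

```bash
S='from meas import *
state()'
python3 -m handwheel '-0.0005 0 0.0005 0 0 0 0; 0 0 0 0 0 0 0; 0 0 0 0 0 0 0; 0 0 0 0 0 0 0; 0 0 0 0 0 0 0' >/dev/null; python3 -c "$S"
python3 up.py w8
```

```text
t 14.75 grip loc [-0.0716 -0.0048  0.0708] F local [-11.0398  -3.0353   9.5148] tilt 44.676627429485784 rot [-0.2651  0.3242 -0.0795]
v- 29150 yaw -0.0021 lean -0.0038 u at z=0 -0.0013 std 0.0005
v+ 28956 yaw -0.0018 lean -0.0038 u at z=0 -0.0013 std 0.0005
sq [[-0.0994 -0.0207  0.0088]
 [-0.0011  0.0099  0.1403]]
leg top u [-0.1187 -0.1185 -0.1183] z 0.15493924417970054 v [-0.0092 -0.0018] yaw [array([ 0.0077, -0.0045])]
```

```bash
S='from meas import *
state()'
python3 -m handwheel '0 0 -0.0005 0 0 0 0; 0 0 -0.0005 0 0 0 0; 0 0 -0.0005 0 0 0 0; 0 0 0 0 0 0 0' 20 >/dev/null; python3 -c "$S"
python3 -m handwheel '0 0 0 0 0 0 0.02; 0 0 0 0 0 0 0.03; 0 0 0 0 0 0 0.04; 0 0 0 0 0 0 0.05; 0 0 0 0 0 0 0.05' | tail -3; python3 up.py w9
```

```text
t 15.2 grip loc [-0.0716 -0.005   0.0708] F local [-5.7929  0.9344  5.141 ] tilt 44.723347695873095 rot [-0.2669  0.2773 -0.0209]
force: [0.4, 0.4, -0.6]
grip_width: 0.483
grasp_force: 0.0
v- 29417 yaw -0.0021 lean -0.0037 u at z=0 -0.0013 std 0.0005
v+ 29262 yaw -0.0020 lean -0.0037 u at z=0 -0.0013 std 0.0005
sq [[-0.0986 -0.0206  0.0079]
 [-0.0012  0.0218  0.1403]]
leg top u [-0.1179 -0.1176 -0.1174] z 0.15376956928305222 v [-0.0111 -0.0016] yaw [array([0.0949, 0.0049])]
```

```bash

python3 -m handwheel '0 0 -0.01 0 0 0 0.05; 0 0 -0.02 0 0 0 0.05; 0 0 -0.03 0 0 0 0.05; 0 0 -0.03 0 0 0 0.05; 0 0 -0.03 0 0 0 0.05' | tail -3
python3 -m handwheel '0 0 -0.03 0 0 0 0.05; 0 0 -0.02 0 0 0 0.05; 0 0 0 0 0 0 0.05; 0 0 0 0 0 0 0.05' | tail -3
python3 up.py w10; python3 - <<'E'
from meas import *
f=robot.grab_frame("wrist");W,H=cloud(f);s=loc(W);Q=square(f)
o=Q[(Q[:,0]>-.03)&(Q[:,2]>.03)&(Q[:,2]<.132)&((Q[:,1]<-.012)|(Q[:,1]>.003))&(abs(Q[:,1]+.005)<.014)]
for _ in range(4):
    A=np.c_[o[:,1:],np.ones(len(o))];c=np.linalg.lstsq(A,o[:,0],rcond=None)[0];r=o[:,0]-A@c;o=o[abs(r)<2.5*r.std()+1e-4]
print("leg yaw %.4f pitch %.4f u0 %.4f"%(c[0],-c[1],c[2]))
for a in np.arange(-.14,-.02,.02):
    k=abs(Q[:,0]-a)<.01;print("%.2f"%a,k.sum(),"z",Q[k,2].min().round(4),Q[k,2].max().round(4))
E
```

```text
force: [1.4, 0.1, -0.2]
grip_width: 0.523
grasp_force: 0.0
force: [-0.6, 0.5, -1.0]
grip_width: 0.525
grasp_force: 0.0
v- 5004 yaw -0.0019 lean -0.0036 u at z=0 -0.0012 std 0.0005
v+ 5060 yaw -0.0021 lean -0.0036 u at z=0 -0.0011 std 0.0005
sq [[-0.1867 -0.0472  0.0002]
 [-0.0001  0.0269  0.2193]]
leg top u [-0.0944 -0.0931 -0.0924] z 0.2297403914036659 v [-0.0245  0.0116] yaw [array([-0.1997, -0.0282])]
leg yaw -0.0072 pitch 0.0010 u0 -0.0102
-0.14 11 z 0.0286 0.0305
-0.12 121 z 0.0002 0.0495
-0.10 277 z 0.0001 0.2298
-0.08 274 z 0.0 0.0928
-0.06 443 z 0.0 0.1127
-0.04 423 z 0.0 0.1323
```

View pics/w10.png

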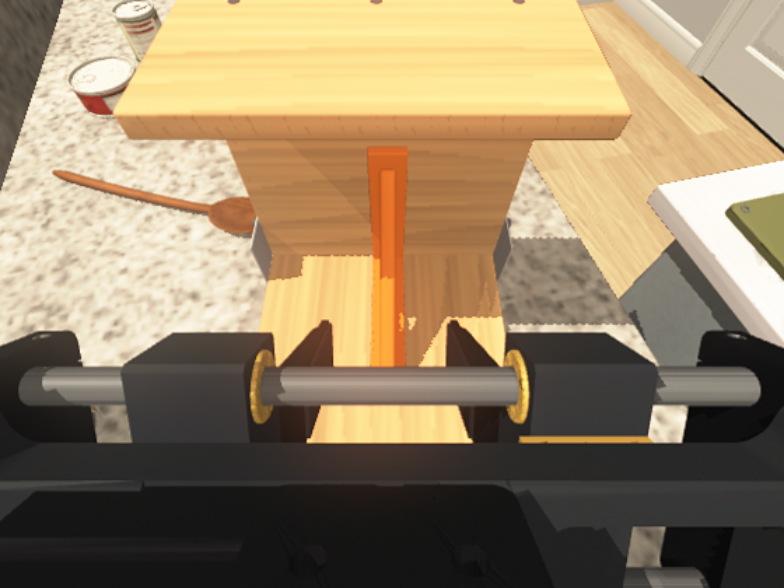

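The wrist view shows the square standing free in the corner (cols 368–407, rows 147–365), upright true, fingers clear. Time to hand it in.

```bash
python3 -c "
from plant import robot
print(robot.job_done())"
```

```text
the job is handed in; nothing more can be done
None
```

The job is handed in; no verdict came back. The orange square stands released in the inside corner, the wrist camera reads the upright at about −0.004 rad from square, I saw nothing nearby disturbed, and the last reading before retreating was about 15 s of the 69 s.

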